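# Load a plane iron in the bench hone and start it at speed four

### The job

Load the plane iron into the blue bench hone: lay it flat on the sloping bed, sharp edge towards the grey drum, with the notch in its back end home on the brass pin, and let go. Swing the hold-down over and press it down onto the iron, then turn the speed dial clockwise, click by click, to the fourth speed (orange tick, four clicks up from the white off dot), and last press the green start button right in and let it come back. Leave everything else on the table where it stands.

Things in the scene. Friction and masses are not known exactly. Their poses are not given: they have to be found in the camera images.
- hone: Blue bench hone, 238 deep (x) x 320 wide (y), fixed. Origin: under its centre; x away from the robot, y left, z up. Its top ('deck') slopes 30 degrees, from 40 mm high in front to 125 mm; pin_foot has the slope's axes. At the top of the bed is a grey drum (64 mm thick), 5 mm past the seated iron's edge; motor behind, to 180 mm high. Dial and start button on a black panel at the right.
- pin_foot (a point): Foot of the brass pin (8 mm thick, 10 mm tall), on the bed's surface. Axes: x up the slope to the drum, y left across the bed, z square out of the bed, so leaning 30 degrees to the robot. The bed is an aluminium land 40 mm wide (y), centred on the pin, 20 mm proud of the deck, from 16 mm below the pin to 112 mm above it; the iron overhangs it 5 mm on either side, so fingers reach past its edges.
- blade: Plane iron: flat steel blade 130 (x) x 50 (y) x 5 mm, 0.17 to 0.29 kg. Origin: centre of its underside; x points to the bevelled cutting edge, z up. In the middle of its back end (-x) is an open U notch, 11 mm wide and 14 mm deep. It starts lying on the wooden rest.
- notch_seat (a point): Point on the iron's underside, 56.5 mm behind its origin (8.5 mm in from the back end), with the iron's axes. With the iron loaded it lies at pin_foot, axes parallel: the pin then has 1.5 mm play to the notch's closed end and on either side. Iron pushed down the slope until the notch stops on the pin: the point is 1.5 mm below (-x) the pin, still home.
- rest: Low wooden rest with a cork top, fixed, 112 (x) x 36 (y) x 18 mm high; the iron lies lengthwise on it and overhangs about 7 mm on either side. Origin: centre of its underside.
- hold_down (a joint): Hinge of the steel hold-down arm, rad. 0 = down flat on the loaded iron; grows as it opens, up and over to the left. It starts thrown open at 2.3 to 2.6; end stop 2.8. It is stiff (about 0.13 N m) and stays where it is left; with no iron it can sink to -0.03.
- clamp_hinge (a point): Point on the hold-down's hinge axis, which runs along x, up the slope (axes as pin_foot). It lies 95 mm up the slope from, 62 mm left of and 9 mm above (along z) pin_foot.
- clamp_grip (a point): Point on the hold-down's grip, a black round bar 16 mm thick, 70 mm long, parallel to the hinge axis, pointing down the slope from the 22 mm wide arm, which joins it 44 mm up the slope from this point. The point lies 44 mm down the slope from clamp_hinge; hold-down closed: also 122 mm right and 22 mm above (z) it, 26 mm over the iron's top, 27 mm clear beside it. Its axes turn with the arm.
- speed (a joint): Speed dial, rad; grows clockwise as seen looking down on the deck. Seven clicks 0.349 rad (20 degrees) apart: 0 = off, 0.349 = speed 1, 0.698 = 2, 1.047 = 3, 1.396 = 4, 1.745 = 5, 2.094 = 6. A spring ball draws it into the nearest click, with up to about 0.12 N m. It starts at off, 1 or 2.
- dial_grip (a point): On the dial's axis, 31 mm above the deck. The dial is a black grip bar 58 (x) x 14 (y) mm, from 7 to 41 mm above the deck, on a grey skirt 56 mm across, 5 mm thick. x runs along the bar to the end with the white pointer line, z out of the deck. On the panel: a white dot at off (60 degrees left of straight up the slope), then six ticks clockwise, the fourth broad and orange.
- start (a joint): Travel of the green start button, m: 0 = out, 0.006 = fully in; a spring (5 N at full travel) returns it.
- start_top (a point): Middle of the top of the green start button (30 mm across, in a black ring 46 mm across), 81 mm down the slope from the dial. z points out of the deck: press along -z.
- ink_jar: Bystander: jar of black drawing ink, loose; leave it where it stands. Origin: centre of its underside.
- glue_bottle: Bystander: white bottle with a blue band, loose; leave it where it stands. Origin: centre of its underside.
- tape_roll: Bystander: roll of masking tape, loose; leave it where it stands. Origin: centre of its underside.
- sanding_block: Bystander: sanding block, loose; leave it where it stands. Origin: centre of its underside.
- cup: Bystander: blue plastic cup, loose; leave it where it stands. Origin: centre of its underside.
- paint_tube: Bystander: paint tube, loose; leave it where it stands. Origin: centre of its underside.
Mind the look-alikes: they are no part of the job. There is more than one size of the blade; the one meant has the size given above.

How it is judged (in metres and radians):
On the way, in this order (a step that is already met when the one before it is completed fails the run):
1. the plane iron lies flat on the bed, edge up the slope, its notch home on the pin, and the fingers have let go of it (x of notch_seat in the frame of pin_foot between -0.003 and 0.003 m and y of notch_seat in the frame of pin_foot between -0.003 and 0.003 m and z of notch_seat in the frame of pin_foot between -0.002 and 0.002 m and angle between the x axis of blade and the x axis of pin_foot, either way round below 0.07 rad and angle between the z axis of blade and the z axis of pin_foot, either way round below 0.04 rad and contact force between the fingers and blade below 0.3 N), for 0.2 s.
2. the hold-down is down on the seated iron (x of notch_seat in the frame of pin_foot between -0.003 and 0.003 m and y of notch_seat in the frame of pin_foot between -0.003 and 0.003 m and z of notch_seat in the frame of pin_foot between -0.002 and 0.002 m and angle between the x axis of blade and the x axis of pin_foot, either way round below 0.07 rad and angle between the z axis of blade and the z axis of pin_foot, either way round below 0.04 rad and value of joint hold_down below 0.05 rad), for 0.2 s.
3. the speed dial rests in the fourth click, with the iron clamped (all of step 2 and value of joint speed between 1.306 and 1.486 rad and contact force between the fingers and speed below 0.3 N), for 0.2 s.
4. the start button is pressed in (all of step 2 and value of joint speed between 1.306 and 1.486 rad and value of joint start above 0.0045 m), for 0.05 s.
At the end, for the whole second after the job is handed in: Iron at rest on the bed, notch seat within 3 mm of the pin and 2 mm of the bed, in line within 4 degrees; hold-down within 0.05 rad of closed; dial within 0.09 rad of the fourth click (1.396); after that the start button was pressed at least 4.5 mm in and is out again (under 1.5 mm) (all of step 2 and value of joint speed between 1.306 and 1.486 rad and value of joint start below 0.0015 m and linear speed of blade below 0.01 m/s); the robot touches nothing.
It fails at once if the ink jar, bottle, tape roll, sanding block, cup or paint tube is moved by more than 30 mm (distance of any of ink_jar, glue_bottle, tape_roll, sanding_block, cup, paint_tube from where it was at the start of the episode above 0.03 m).
It fails at once if the ink jar, bottle or cup is tipped over (angle between any of ink_jar, glue_bottle, cup's own z axis and vertical above 0.5 rad).
It also fails if it takes over 70 s, if anything falls off the work surface, if the arm or the gripper's body presses on something with over 40 N, if the wrist force passes 120 N, or if a joint passes its speed limit or range.

### The arm

A 6-joint arm with a two-finger parallel gripper is mounted at the origin on a cart in front of the work surface, level with it; the furniture and walls round the work are solid. World frame = base frame: x ahead of the robot, y to its left, z up, the work surface at z = 0. Lengths are in mm, angles in rad, forces in N, time in s.
With the tool pointing down it reaches from about 300 to 1000 mm from the base axis. Payload 5.1 kg.
Tool frame: the origin (TCP) lies midway between the tips of the shut fingers; the grasp point (between the pads) lies 19 mm behind it (pinch_z is the distance from the TCP to the grasp point, in mm); z points along the fingers, y is the line along which they close (so a half turn about z gives the same grasp; the last joint's range is limited). The gripper opens to 95 mm and grips with 3 to 60 N. Pads are 20 mm wide; open, the fingers measure 119 mm over their backs; the gripper's body (75 mm by 180 mm) begins 59 mm behind the grasp point.
Start: joints at [1.135, 0.124, 1.65, -0, 1.367, -0.083], TCP at [224.612, 609.946, 214.656] pointing down, gripper open.
Joint ranges: [-2.61, 2.61], [-1.02, 2.33], [0.03, 2.71], [-1.35, 4.49], [0.32, 2.68], [-2.91, 2.91]. Speed limits (rad/s): [2.57, 2.57, 3.14, 3.14, 3.14, 3.14].

### API

Orientations are given as a rotation vector (axis times angle).
In Python, from plant import * gives the robot as it stands. The module is installed in compiled form; this text tells all that it offers. Calls block until the motion is done:
- move_ptp(position, orientation): joint-space move of the TCP to a pose.
- servo_line(position, orientation=None, speed=150, stop_force=None): straight line of the TCP; orientation=None keeps the orientation; speed is the mean speed in mm/s. With stop_force (N) it stops when the force on the tool has changed by that much, and returns True; else False.
- movej(angles): joint-space move.
- set_gripper(opening, f_grip=None): opening from 0.0 (shut) to 1.0 (fully open); f_grip is the grip in N (None keeps the last); returns when the fingers have stopped.
- pause(seconds).
- ik(position, orientation): joint angles nearest the present ones, or None.
- get_obs(): the state.
- get_image(name): name is "scene" or "side" or "wrist"; returns the picture (400x640x3 uint8, red, green, blue); there is no depth.
- get_calibration(name): a dict with "intrinsics" (3x3 intrinsics, pixels), "origin" and "rotation" of the camera in the world; the wrist camera has in their place "mount" (4x4, takes a point from camera to tool coordinates, whose origin is the TCP and whose axes are the flange's). Camera axes: x right, y up, looking along -z (the intrinsics and any distortion apply to the point x, -y, -z); pixel columns grow to the right and rows downward; lengths in mm; the calibration is good to about 2 mm. A picture is of the moment at which its call begins: read the wrist's pose just before it. get_calibration takes no time and is no camera call.
A pose or a line that the arm cannot do raises IKError and nothing moves.
- job_done(): hands the job in; it is judged then, once.
The state is a dict: "time_s": time; "q": joint angles; "joint_velocities": joint speeds; "joint_torque": joint torques, N m; "eef_pos": TCP position; "tcp_rot": TCP orientation; "force": force on the tool from outside, world axes, zero at the start; "wrist_torque": the same for the moment, N m; "gripper_width": opening from 0.0 (shut) to 1.0 (fully open); "grip_force": force on a finger pad.
Only numpy, scipy, OpenCV 4.12 (cv2) and the standard library are available. Lean on these libraries where they do the work, as an engineer would, in place of code of your own. Each camera call takes 0.05 s, during which the arm holds its last target. There are 200 camera calls.

## Working session

There is one attempt and no reset: what is moved stays moved. The work goes in short steps, each a Python script; the robot and the scene stay as the last script left them, time stands still between calls to the robot, and variables do not carry over. Pictures are saved under pics/ and viewed, at most 12 in all, crops included, and the job is handed in when it is done.

```bash
mkdir -p pics
python3 - <<'E'
from plant import *
import cv2, numpy as np
np.set_printoptions(precision=4,suppress=True)
for n in ("scene","side","wrist"):
    im=get_image(n); cv2.imwrite(f"pics/{n}0.png",im[:,:,::-1]); print(n,get_calibration(n))
o=get_obs(); print(o)
E
```

```text
scene {'intrinsics': array([[430.7216,   0.    , 324.1424],
       [  0.    , 430.7216, 203.3807],
       [  0.    ,   0.    ,   1.    ]]), 'origin': array([-338.1767, 1273.8359,  983.5037]), 'rotation': array([ 0.3922, -1.3063, -2.2603])}
side {'intrinsics': array([[486.1121,   0.    , 320.0733],
       [  0.    , 486.1121, 196.2471],
       [  0.    ,   0.    ,   1.    ]]), 'origin': array([ 310.4343, 1660.4397,  876.9375]), 'rotation': array([ 0.0812, -1.6255, -2.5473])}
wrist {'intrinsics': array([[295.7053,   0.    , 324.5358],
       [  0.    , 295.7053, 195.9954],
       [  0.    ,   0.    ,   1.    ]]), 'mount': array([[  -0.0005,    0.9587,    0.2846,   80.6698],
       [   1.    ,    0.0005,    0.0002,    0.0776],
       [   0.0001,    0.2846,   -0.9587, -170.5272],
       [   0.    ,    0.    ,    0.    ,    1.    ]])}
{'time_s': 0.15, 'q': array([ 1.1354,  0.1243,  1.6514, -0.    ,  1.3675, -0.0826]), 'joint_velocities': array([ 0.0012, -0.0012, -0.0024, -0.0011, -0.0005, -0.0003]), 'joint_torque': array([  0.0014, -41.8196, -36.047 ,   0.0776,   0.0469,  -0.0001]), 'eef_pos': array([224.4241, 609.4861, 213.6778]), 'tcp_rot': array([-0.5513, -3.0924,  0.0025]), 'force': array([-0.224 , -0.3583, -0.2368]), 'wrist_torque': array([-0.0425,  0.0284, -0.0368]), 'grip_force': 0.0, 'gripper_width': 0.9969854814473438}
```

View pics/scene0.png

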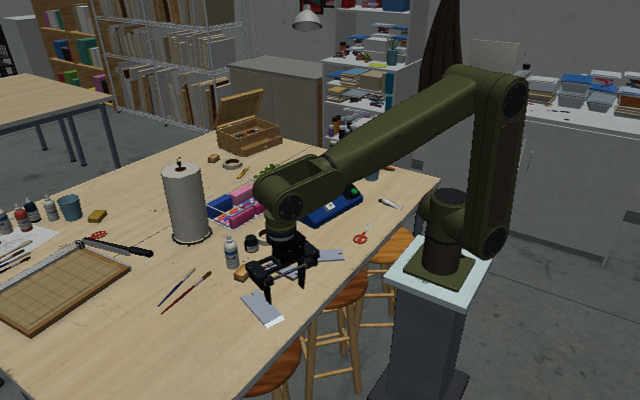

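View pics/side0.png

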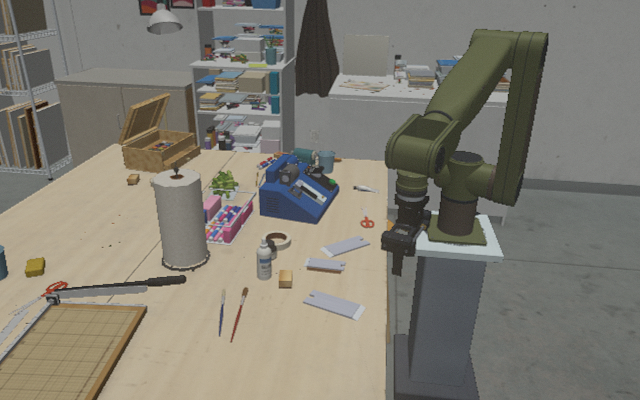

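Scene view: hone at (330,205). Side view: hone at (298,190), three irons at (345,245), (325,265) and (335,303). I'll locate these roughly and move the wrist camera over them.

```bash
cat > h.py <<'E'
from plant import *
import cv2, numpy as np
from scipy.spatial.transform import Rotation as R
np.set_printoptions(precision=4,suppress=True)
def cam(name,obs=None):
    c=get_calibration(name); K=c["intrinsics"]
    if name!="wrist": return K,R.from_rotvec(c["rotation"]).as_matrix(),c["origin"]
    M=c["mount"]; Rt=R.from_rotvec(obs["tcp_rot"]).as_matrix()
    return K,Rt@M[:3,:3],obs["eef_pos"]+Rt@M[:3,3]
def ray(C,px):
    K,Rc,o=C; d=np.linalg.inv(K)@[px[0],px[1],1]; d=Rc@(d*[1,-1,-1]); return o,d/np.linalg.norm(d)
def plane(C,px,z=0.):
    o,d=ray(C,px); return o+d*(z-o[2])/d[2]
def proj(C,p):
    K,Rc,o=C; q=(Rc.T@(np.atleast_2d(p)-o).T).T*[1,-1,-1]; q=q@K.T; return q[:,:2]/q[:,2:]
def tri(obs):  # list of (C,px)
    A=np.zeros((3,3));b=np.zeros(3)
    for C,px in obs:
        o,d=ray(C,px);P=np.eye(3)-np.outer(d,d);A+=P;b+=P@o
    p=np.linalg.solve(A,b); return p,max(np.linalg.norm(np.cross(p-ray(C,px)[0],ray(C,px)[1])) for C,px in obs)
import pickle,os
def shot(tag):
    o=get_obs(); im=get_image("wrist"); cv2.imwrite(f"pics/{tag}.png",im[:,:,::-1])
    pickle.dump(cam("wrist",o),open(f"{tag}.pkl","wb")); return o
def C(tag): return pickle.load(open(f"{tag}.pkl","rb"))
def down(yaw): # tool x at heading yaw, z down
    c,s=np.cos(yaw),np.sin(yaw); return R.from_matrix(np.array([[c,s,0],[s,-c,0],[0,0,-1.]])).as_rotvec()
E
python3 - <<'E'
from h import *
S=cam("side");Q=cam("scene")
for n,p in dict(ironA=(345,245),ironB=(325,265),ironC=(335,303),hone=(290,215),honeR=(265,215),glue=(264,277),tape=(276,240),wood=(286,285),honefr=(310,220)).items(): print(n,plane(S,p))
print(plane(Q,(318,223)),plane(Q,(262,308)))
print(R.from_rotvec(get_obs()["tcp_rot"]).as_matrix())
for yaw in (0,np.pi/2,np.pi,-np.pi/2):
  for p in [(450,350,400),(400,0,400),(450,-50,420)]:
    print(yaw,p,ik(np.array(p,float),down(yaw)))
E
```

```text
ironA [397.4832 179.9789   0.    ]
ironB [451.817  318.1099   0.    ]
ironC [399.105  512.7639   0.    ]
hone [630.7118 -15.2183   0.    ]
honeR [727.3953   0.8994   0.    ]
glue [632.8332 416.0931   0.    ]
tape [644.0404 184.6466   0.    ]
wood [556.5847 447.3648   0.    ]
honefr [546.8575  13.5979   0.    ]
[531.4155   1.2183  -0.    ] [397.5646 521.0491  -0.    ]
[[-0.9384  0.3455 -0.0007]
 [ 0.3455  0.9384 -0.0015]
 [ 0.0001 -0.0016 -1.    ]]
0 (450, 350, 400) [ 0.5669 -0.1034  1.5743 -0.      1.6707  2.1377]
0 (400, 0, 400) [-0.1344 -0.493   1.8799 -0.      1.7547  1.4364]
0 (450, -50, 420) [-0.2293 -0.3648  1.7584 -0.      1.748   1.3415]
1.5707963267948966 (450, 350, 400) [ 0.5669 -0.1034  1.5743 -0.      1.6707  0.5669]
1.5707963267948966 (400, 0, 400) [-0.1344 -0.493   1.8799 -0.      1.7547 -0.1344]
1.5707963267948966 (450, -50, 420) [-0.2293 -0.3648  1.7584 -0.      1.748  -0.2293]
3.141592653589793 (450, 350, 400) [ 0.5669 -0.1034  1.5743 -0.      1.6707 -1.0039]
3.141592653589793 (400, 0, 400) [-0.1344 -0.493   1.8799  0.      1.7547 -1.7052]
3.141592653589793 (450, -50, 420) [-0.2293 -0.3648  1.7584  0.      1.748  -1.8001]
-1.5707963267948966 (450, 350, 400) [ 0.5669 -0.1034  1.5743 -0.      1.6707 -2.5747]
-1.5707963267948966 (400, 0, 400) None
-1.5707963267948966 (450, -50, 420) None
```

Run:
```python
from h import *
P=np.pi
move_ptp(np.array([460.,360,230]),down(P)); shot("b1")
servo_line(np.array([460.,290,230])); shot("b2")
move_ptp(np.array([560.,40,300]),down(P)); shot("h1")
servo_line(np.array([560.,-80,300])); o=shot("h2"); print(o["time_s"],o["eef_pos"])
def up(f,s): return cv2.resize(cv2.imread(f"pics/{f}.png"),None,fx=s,fy=s)
cv2.imwrite("pics/m1.png",cv2.resize(np.vstack([np.hstack([up("b1",.625),up("b2",.625)]),np.hstack([up("h1",.625),up("h2",.625)])]),(800,500)))
```

```text
4.2333 [560.0042 -79.3841 299.9695]
```

View pics/m1.png

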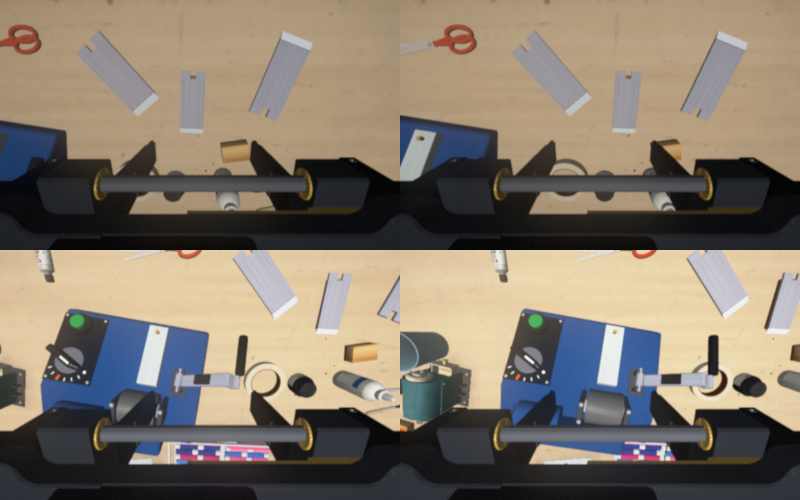

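Top row: three irons, at roughly (118,72), (193,102) and (281,75) in the b1 quarter. Bottom row: hone with green button, dial, light bed and open hold-down with black grip. I'll enlarge next.

Run:
```python
from h import *
def crop(f,x,y,w,h,W,H): return cv2.resize(cv2.imread(f"pics/{f}.png")[y:y+h,x:x+w],(W,H),interpolation=cv2.INTER_CUBIC)
cv2.imwrite("pics/m2.png",np.vstack([crop("b1",110,40,400,150,800,300),crop("b2",160,40,400,150,800,300)]))
cv2.imwrite("pics/m3.png",np.hstack([crop("h1",60,80,200,150*2,400,600),crop("h1",200,80,200,300,400,600)]))
```

```text
(no output)
```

View pics/m2.png

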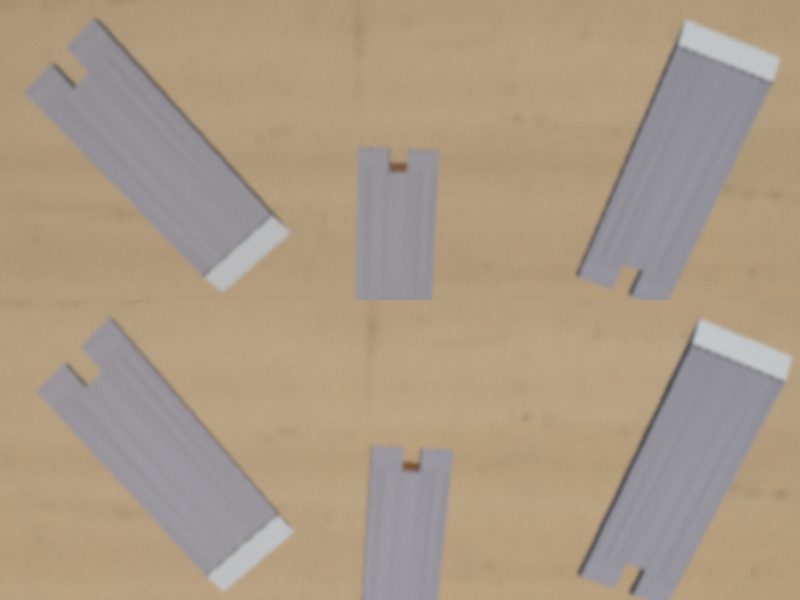

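View pics/m3.png

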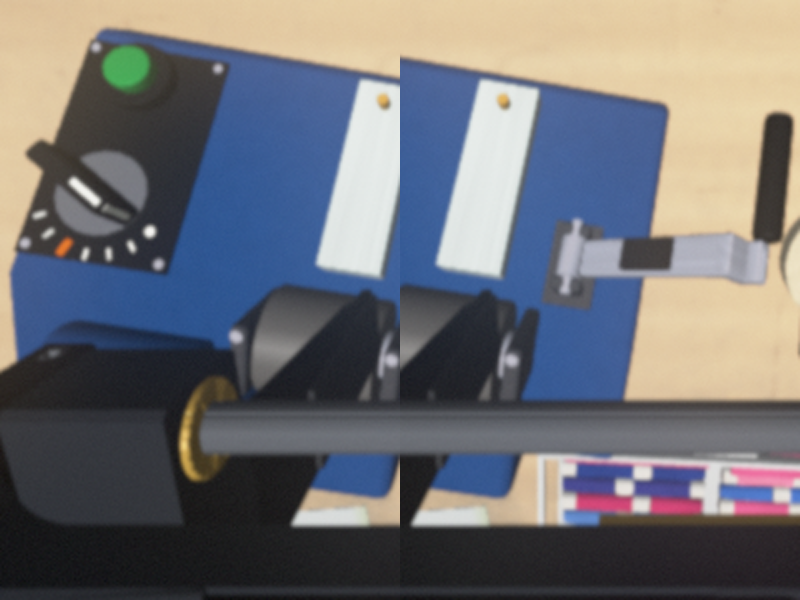

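The middle iron shows cork in its notch and comes out about 50 mm wide, so it is ours. The dial pointer is at the white dot (off). I'll add two more hone views and fit poses from segmented features.

Run:
```python
from h import *
P=np.pi
servo_line(np.array([545.,-60,245]),speed=250); o=shot("h3")
servo_line(np.array([520.,0,390]),speed=300); o=shot("h4")
move_ptp(np.array([430.,300,180]),down(P)); o=shot("b3"); print(o["time_s"])
for t in ("h1","h2","h3","h4"):
    im=cv2.imread(f"pics/{t}.png"); hsv=cv2.cvtColor(im,cv2.COLOR_BGR2HSV)
    m=cv2.inRange(hsv,(0,0,190),(180,40,255))
    for nm,m in (("bed",m),("green",cv2.inRange(hsv,(45,120,60),(75,255,255))),("blue-hole",None)):
        if m is None: continue
        cs,_=cv2.findContours(m,cv2.RETR_EXTERNAL,cv2.CHAIN_APPROX_NONE)
        for c in sorted(cs,key=cv2.contourArea)[-3:]:
            if cv2.contourArea(c)<150: continue
            h=cv2.convexHull(c); ap=cv2.approxPolyN(h,4) if nm=="bed" else None
            print(t,nm,cv2.contourArea(c),np.mean(c[:,0],0), None if ap is None else ap.reshape(-1,2).tolist())
def crop(f,x,y,w,h,W,H): return cv2.resize(cv2.imread(f"pics/{f}.png")[y:y+h,x:x+w],(W,H),interpolation=cv2.INTER_CUBIC)
cv2.imwrite("pics/m4.png",np.vstack([np.hstack([crop("h3",80,60,300,225,400,300),crop("h2",140,80,300,225,400,300)]),np.hstack([crop("h4",100,80,300,225,400,300),crop("b3",200,0,300,225,400,300)])]))
```

```text
6.8667
h1 bed 2814.5 [243.7178 168.6473] [[269, 124], [249, 217], [218, 212], [240, 119]]
h1 bed 3117.0 [534.8262  82.6596] [[564, 38], [539, 135], [504, 134], [528, 36]]
h1 bed 5294.5 [425.4624  47.1075] [[426, 0], [478, 81], [440, 112], [365, 0]]
h1 green 324.0 [122.8276 113.1552] None
h2 bed 2785.5 [337.2988 168.5602] [[359, 124], [346, 218], [315, 212], [330, 119]]
h2 bed 2886.0 [617.5778  84.2296] [[651, 42], [620, 134], [584, 134], [617, 33]]
h2 bed 5283.0 [510.2643  47.4964] [[515, 0], [560, 80], [519, 111], [454, 0]]
h2 green 320.0 [216.5345 113.1034] None
h3 bed 1795.5 [629.1822 104.4413] [[639, 150], [621, 150], [601, 149], [639, 44]]
h3 bed 3754.0 [321.4716 191.8723] [[347, 140], [331, 249], [295, 244], [313, 134]]
h3 bed 6760.5 [518.4857  52.5714] [[525, 0], [575, 89], [528, 124], [455, 0]]
h3 green 430.0 [183.0152 128.1212] None
h4 bed 1136.0 [517.8443 112.9701] [[524, 152], [494, 152], [520, 53], [531, 105]]
h4 bed 1715.0 [285.9789 181.4526] [[304, 146], [291, 221], [267, 216], [281, 142]]
h4 bed 2380.5 [437.004   81.3232] [[432, 47], [473, 109], [442, 133], [382, 44]]
h4 green 186.5 [189.7442 137.8372] None
```

View pics/m4.png

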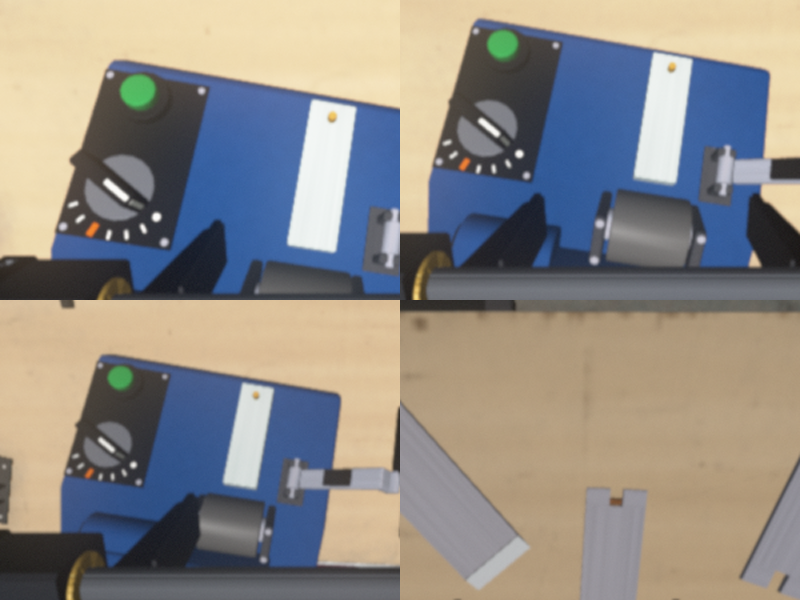

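```bash
cat > fit.py <<'E'
from h import *
from scipy.optimize import least_squares
bed={"h1":[[269,124],[250,217.5],[218,212],[240,119]],"h2":[[359,124],[346,218],[315,212],[330,119]],"h3":[[347,140],[331,249],[295,244],[313,134]],"h4":[[304,146],[291,221],[267,216],[281,142]]}
pts=np.array([[-16,20,0],[112,20,0],[112,-20,0],[-16,-20,0.]])
slope=R.from_euler("y",-30,degrees=True)
def fr(p): return R.from_euler("z",p[3])*slope
def res(p): return np.concatenate([(proj(C(t),fr(p).apply(pts)+p[:3])-np.array(b)).ravel() for t,b in bed.items()])
s=least_squares(res,[580,-30,90,-0.1],x_scale=[10,10,10,.1],loss="soft_l1"); p=s.x
print("pin",p,"rms",np.sqrt(np.mean(res(p)**2))); print(res(p).reshape(-1,4,2).mean(1))
print("free slope:",least_squares(lambda q:np.concatenate([(proj(C(t),(R.from_euler("z",q[3])*R.from_euler("y",-q[4])).apply(pts)+q[:3])-np.array(b)).ravel() for t,b in bed.items()]),[*p,.52],x_scale=[10,10,10,.1,.1]).x)
g={"h1":(122.8,113.1),"h2":(216.5,113.1),"h3":(183,128.1),"h4":(189.7,137.8)}
d={"h1":(110.5,176.5),"h2":(205.3,176),"h3":(169.3,201),"h4":(180.3,188.8)}
pin={"h1":(251.5,130.5),"h2":(343.8,130.2),"h3":(329,148),"h4":(292,151)}
for n,o in (("green",g),("dial",d),("pintop",pin)):
    q,e=tri([(C(t),x) for t,x in o.items()]); print(n,q,e,"in pin frame",fr(p).inv().apply(q-p[:3]))
    zz=-15 if n=="dial" else (10 if n=="pintop" else -8)
    f=least_squares(lambda v:np.concatenate([(proj(C(t),fr(p).apply([v[0],v[1],zz])+p[:3])[0]-x) for t,x in o.items()]),[0,0]); print("   z=",zz,f.x,np.sqrt(np.mean(f.fun**2)))
# iron
I={}
for t,c in (("b1",(305,150)),("b2",(355,150)),("b3",(385,170)),("h1",(534,83))):
    im=cv2.imread(f"pics/{t}.png"); hsv=cv2.cvtColor(im,cv2.COLOR_BGR2HSV)
    m=cv2.inRange(hsv,(0,0,110),(180,60,255)); cs,_=cv2.findContours(m,cv2.RETR_EXTERNAL,cv2.CHAIN_APPROX_NONE)
    for k in cs:
        if cv2.contourArea(k)>800 and cv2.pointPolygonTest(cv2.convexHull(k),c,False)>0:
            a=cv2.approxPolyN(cv2.convexHull(k),4).reshape(-1,2).astype(float)
            cen=a.mean(0); a=a[np.argsort([np.arctan2(*(v-cen)[::-1]) for v in a])]  # TL,TR,BR,BL
            I[t]=a; print(t,cv2.contourArea(k),a.tolist())
# TL=(-x,-y) TR=(-x,+y) BR BL
bp=np.array([[-65,-25,5],[-65,25,5],[65,25,2.],[65,-25,2.]])
for use in (list(I),):
  def rs(p,L=130,W=50): return np.concatenate([(proj(C(t),R.from_euler("z",p[3]).apply(bp*[L/130,W/50,1])+p[:3])-I[t]).ravel() for t in use])
  s=least_squares(rs,[440,310,18,0],x_scale=[10,10,10,.1],loss="soft_l1");print("iron",s.x,np.sqrt(np.mean(rs(s.x)**2)))
  print(rs(s.x).reshape(-1,4,2))
  s=least_squares(lambda q:rs([q[0],q[1],18,q[2]],q[3],q[4]),[440,310,0,130,50],x_scale=[10,10,.1,10,10],loss="soft_l1");print("free size z=18",s.x)
E
python3 fit.py
```

```text
pin [510.1092 -55.1248  69.7148  -0.1691] rms 0.47665655021647474
[[-0.3138  0.3308]
 [-0.0146 -0.2216]
 [ 0.0577 -0.1973]
 [ 0.4364  0.0885]]
free slope: [510.1025 -55.16    69.5198  -0.17     0.5029]
green [ 485.2491 -218.4746   74.6865] 0.2267448128817897 in pin frame [   5.0751 -165.2037    2.8107]
   z= -8 [   0.5585 -170.666 ] 0.7382609809961502
dial [ 562.4786 -231.155   102.4962] 0.6742509144453803 in pin frame [  86.7569 -164.7038  -12.2364]
   z= -15 [  86.195  -166.0277] 0.28220181708233727
pintop [506.9094 -54.0176  75.3683] 0.5548620863032825 in pin frame [-0.0662  0.5528  6.5663]
   z= 10 [1.5246 0.6642] 0.3129412541279921
b1 3806.0 [[287.0, 112.0], [330.0, 114.0], [325.0, 214.0], [287.0, 213.0]]
b2 3817.5 [[345.0, 112.0], [387.0, 114.0], [377.0, 214.0], [338.0, 212.0]]
h1 3512.0 [[526.0, 35.0], [565.0, 37.0], [540.0, 136.0], [503.0, 135.0]]
iron [450.3296 337.9898  21.3799  -0.0418] 1.066997752066181
[[[ 0.6195  0.8565]
  [-1.372   0.6334]
  [-0.7859  0.0127]
  [ 0.28   -0.4358]]

 [[ 0.1632  0.4362]
  [-0.9372  0.1863]
  [-1.0047 -0.432 ]
  [ 1.1554  0.1469]]

 [[ 2.1945  0.2266]
  [-0.1347 -0.0247]
  [-0.5774 -1.3259]
  [ 3.037  -1.7758]]]
free size z=18 [450.8908 338.4748  -0.0433 132.4818  53.0515]
```

Fits agree well: iron at (450,338,≈20), yaw −0.042; pin foot at (510,−55,70), yaw −0.169. Now the pick, then a hover over the pin.

```bash
cat >> h.py <<'E'
F=np.diag([-1.,1,-1])
PIN=np.array([510.1,-55.1,69.7]); RP=(R.from_euler("z",-0.169)*R.from_euler("y",-30,degrees=True)).as_matrix()
RT=R.from_matrix(RP@F).as_rotvec()
def W(*v): return PIN+RP@np.array(v,float)
E
python3 - <<'E'
from h import *
ib=np.array([450.4,338.2,18]); Rb=R.from_euler("z",-0.042).as_matrix(); rot=R.from_matrix(Rb@F).as_rotvec()
g=ib+Rb@[-8,0,0]
for q in [W(48.5,0,z) for z in (-12,20,120)]: print(ik(q,RT))
set_gripper(0.75,40)
move_ptp(np.array([g[0],g[1],90]),rot)
print(servo_line(np.array([g[0],g[1],6.]),speed=80,stop_force=15), get_obs()["eef_pos"])
set_gripper(0.0,40); o=get_obs(); print(o["gripper_width"]*95,o["grip_force"],o["eef_pos"])
servo_line(np.array([g[0],g[1],120]),speed=120); o=get_obs(); print(o["gripper_width"]*95,o["force"],o["time_s"])
shot("g1")
move_ptp(W(50,0,110),RT)
servo_line(W(50,0,14),speed=120); o=shot("v1"); print(o["time_s"],o["eef_pos"]-W(50,0,14),o["force"],o["gripper_width"]*95)
def crop(f,x,y,w,h,W,H): return cv2.resize(cv2.imread(f"pics/{f}.png")[y:y+h,x:x+w],(W,H),interpolation=cv2.INTER_CUBIC)
cv2.imwrite("pics/m5.png",np.hstack([cv2.resize(cv2.imread("pics/g1.png"),(400,250)),cv2.resize(cv2.imread("pics/v1.png"),(400,250))]))
cv2.imwrite("pics/m5.png",np.vstack([cv2.imread("pics/m5.png"),np.hstack([crop("g1",264,120,120,90,400,300),crop("v1",264,120,120,90,400,300)])]))
C1=C("v1"); print(proj(C1,[W(0,0,0),W(0,0,10),W(1.5-8.5,0,31),W(1.5-8.5+14,0,31)]))
E
```

```text
[-0.2226 -0.2445  2.3045  0.0505  0.5591 -1.66  ]
[-0.2247 -0.3336  2.32    0.0471  0.6327 -1.6571]
[-0.2328 -0.5881  2.3343  0.0416  0.8732 -1.6528]
False [442.9471 338.8809   6.6698]
48.795917913025285 39.99087452888489 [442.5706 338.6593   6.2845]
49.303582650206664 [-0.137   0.2684 -2.2157] 10.8333
13.3083 [0.3929 0.1155 0.6331] [ 0.0036 -0.0102 -1.8436] 49.86803715983728
[[324.2288 157.6923]
 [324.2105 160.4012]
 [324.1581 153.9112]
 [324.1712 180.101 ]]
```

View pics/m5.png

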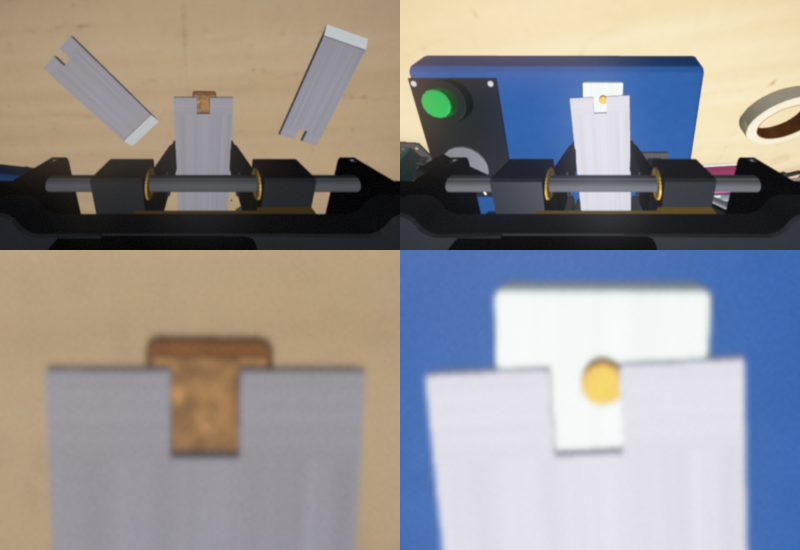

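Hover picture: pin at (602,382), i.e. pixel (324.6,159.6) against a predicted (324.2,160.4), so the hone pose is good. The iron has yawed about 0.042 in the grip, putting the notch centre near (587,365) about 2 mm to the right (−y). I'll counter-rotate and measure again by code.

```bash
cat > meas.py <<'E'
from h import *
def meas(t):
    im=cv2.imread(f"pics/{t}.png"); hsv=cv2.cvtColor(im,cv2.COLOR_BGR2HSV)
    nb=hsv[:,:,1]<110
    L=np.array([(r,*[np.where(nb[r,250:400])[0][i]+250 for i in (0,-1)]) for r in range(165,185,3)])
    cl,cr=L[0,1],L[0,2]
    rows={c:150+np.argmax(nb[135:200,c]) -15 for c in (cl+3,cl+8,cl+13,cr-13,cr-8,cr-3)}
    g=cv2.inRange(hsv,(12,90,120),(35,255,255)); g[:130]=0; g[200:]=0; g[:,:290]=0; g[:,360:]=0
    y,x=np.nonzero(g)
    print(t,"sides",L.tolist(),"mid",L[:,1:].mean(1),"backrows",rows,"pin",x.mean(),y.mean(),len(x))
E
python3 - <<'E'
from meas import *
meas("v1")
a=-0.042
RT2=R.from_matrix(RP@R.from_euler("z",a).as_matrix()@F).as_rotvec()
servo_line(W(50,0,14),RT2,speed=40); o=shot("v2"); meas("v2"); print(o["eef_pos"]-W(50,0,14),o["gripper_width"]*95)
E
```

```text
v1 sides [[165, 271, 367], [168, 272, 367], [171, 272, 367], [174, 272, 367], [177, 273, 367], [180, 273, 367], [183, 273, 368]] mid [319.  319.5 319.5 319.5 320.  320.  320.5] backrows {np.int64(274): np.int64(156), np.int64(279): np.int64(155), np.int64(284): np.int64(155), np.int64(354): np.int64(135), np.int64(359): np.int64(151), np.int64(364): np.int64(151)} pin 323.81904761904764 159.16190476190476 105
v2 sides [[165, 271, 367], [168, 272, 367], [171, 272, 367], [174, 272, 367], [177, 273, 367], [180, 273, 367], [183, 273, 367]] mid [319.  319.5 319.5 319.5 320.  320.  320. ] backrows {np.int64(274): np.int64(156), np.int64(279): np.int64(155), np.int64(284): np.int64(155), np.int64(354): np.int64(151), np.int64(359): np.int64(151), np.int64(364): np.int64(151)} pin 321.09090909090907 158.83636363636364 110
[ 0.3167 -0.057   0.9663] 49.471578116460584
```

Run:
```python
from meas import *
RT2=R.from_matrix(RP@R.from_euler("z",-0.042).as_matrix()@F).as_rotvec()
servo_line(W(50,0.7,4),RT2,speed=60); shot("v3"); meas("v3")
r=servo_line(W(50,0.7,-14),speed=25,stop_force=8); o=get_obs()
print(r,RP.T@(o["eef_pos"]-PIN),RP.T@o["force"],o["time_s"])
shot("v4")
```

```text
v3 sides [[165, 271, 367], [168, 272, 367], [171, 272, 367], [174, 272, 367], [177, 273, 367], [180, 273, 367], [183, 273, 367]] mid [319.  319.5 319.5 319.5 320.  320.  320. ] backrows {np.int64(274): np.int64(156), np.int64(279): np.int64(155), np.int64(284): np.int64(138), np.int64(354): np.int64(148), np.int64(359): np.int64(151), np.int64(364): np.int64(151)} pin 319.5426356589147 164.93023255813952 129
True [ 49.5649   0.6439 -11.5838] [ 1.0566 -0.4333  1.5456] 14.625
```

It stopped at the expected seat height. Release and check.

Run:
```python
from meas import *
set_gripper(0.68); pause(0.3)
RT2=R.from_matrix(RP@R.from_euler("z",-0.042).as_matrix()@F).as_rotvec()
servo_line(W(49.6,0.7,60),speed=120); shot("v5")
move_ptp(W(40,0,110),RT); o=shot("v6"); print(o["time_s"])
print(proj(C("v6"),[W(-8.5,-25,5),W(-8.5,25,5),W(5.5,0,5),W(0,0,10)]))
def crop(f,x,y,w,h,W,H): return cv2.resize(cv2.imread(f"pics/{f}.png")[y:y+h,x:x+w],(W,H),interpolation=cv2.INTER_CUBIC)
cv2.imwrite("pics/m6.png",np.vstack([np.hstack([crop("v5",240,100,160,120,400,300),crop("v6",240,100,160,120,400,300)]),crop("v6",100,50,540,200,800,300)]))
```

```text
16.625
[[297.5556 143.3821]
 [351.6574 143.3461]
 [324.6146 158.4295]
 [324.6101 153.3574]]
```

View pics/m6.png

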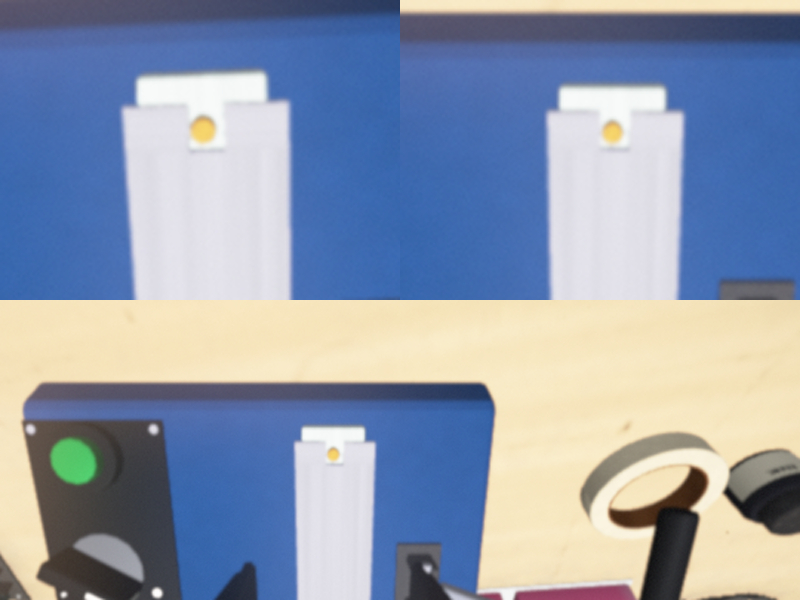

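The iron is seated: pin at (612,130) inside the notch, edges parallel to the bed. Next I find the hold-down angle from the grip in h1 and v6 (grip tip at about (389,138) in h1 and (558,195) in v6).

```bash
cat >> h.py <<'E'
def grip(th,x=51,dz=0.): return W(x,62-122*np.cos(th)+22*np.sin(th),9+122*np.sin(th)+22*np.cos(th)+dz)
E
python3 - <<'E'
from h import *
print("obs h1 tip 389.5,138 end 384,200; v6 tip 557.8,195")
for th in np.arange(2.2,2.71,.1):
    print(round(th,2),proj(C("h1"),[grip(th,25),grip(th,84)]).ravel(),proj(C("v6"),[grip(th,25),grip(th,60)]).ravel(),grip(th)-PIN)
print(ik(grip(2.45,45,-19),RT),ik(grip(2.45,45,50),RT),ik(grip(1.5,45,-19),RT),ik(grip(0,45,-19),RT))
for t in ("h1","v6","h2"):
    im=cv2.imread(f"pics/{t}.png"); hsv=cv2.cvtColor(im,cv2.COLOR_BGR2HSV); m=(hsv[:,:,2]<70).astype(np.uint8)
    for r in ({"h1":(145,160,175,190),"v6":(205,215,225,235),"h2":(145,160,175)}[t]):
        c=np.where(m[r])[0]; runs=np.split(c,np.where(np.diff(c)>1)[0]+1); print(t,r,[(int(k[0]),int(k[-1])) for k in runs if len(k)>8])
E
```

```text
obs h1 tip 389.5,138 end 384,200; v6 tip 557.8,195
2.2 [380.855  140.2164 374.7657 195.6675] [552.3192 209.5858 541.3222 256.8633] [ 22.3637 149.9589 107.5035]
2.3 [385.9695 145.1766 380.3151 199.0936] [554.0397 205.1324 543.4201 250.6509] [ 28.3464 157.1624  99.3875]
2.4 [389.6955 149.9571 384.3976 202.3087] [553.4938 200.7352 543.3554 244.4903] [ 34.5406 163.3396  90.6111]
2.5 [392.103  154.5013 387.0901 205.2828] [550.9826 196.4679 541.3953 238.4863] [ 40.8847 168.4288  81.262 ]
2.6 [393.2813 158.7667 388.4896 207.9968] [546.8047 192.3848 537.8094 232.7179] [ 47.3151 172.379   71.4337]
2.7 [393.3315 162.724  388.7049 210.4404] [541.2416 188.5233 532.856  227.2412] [ 53.7677 175.1509  61.2242]
[ 0.1939 -0.2835  2.237  -0.2751  0.7121 -1.0425] [ 0.225  -0.4339  2.2408 -0.2557  0.8613 -1.0565] [-0.0192 -0.5344  2.3151 -0.1     0.8446 -1.3743] [-0.3748 -0.318   2.3247  0.1748  0.6278 -1.8916]
h1 145 [(100, 163), (383, 394)]
h1 160 [(89, 99), (129, 159), (382, 393)]
h1 175 [(108, 116), (135, 154), (380, 391)]
h1 190 [(81, 89), (118, 150), (378, 390)]
v6 205 [(174, 196), (542, 568)]
v6 215 [(540, 565)]
v6 225 [(138, 167), (376, 384), (538, 563)]
v6 235 [(146, 187), (258, 270), (378, 392), (536, 560)]
h2 145 [(205, 252), (494, 508)]
h2 160 [(223, 249), (494, 508)]
h2 175 [(229, 246), (494, 508)]
```

θ ≈ 2.36. I'll grip the round bar lightly and carry it round the arc.

Run:
```python
from h import *
set_gripper(0.5,18)
t0=2.36
move_ptp(grip(t0,45,45),RT)
print(servo_line(grip(t0,45,-17),speed=80,stop_force=12))
set_gripper(0.0,18); o=get_obs(); print(o["gripper_width"]*95,o["grip_force"],o["force"])
for th in np.linspace(t0,0.06,15)[1:]:
    servo_line(grip(th,45,-17),speed=90); o=get_obs(); print(round(th,2),RP.T@o["force"],round(o["gripper_width"]*95,1))
    if np.abs(o["force"]).max()>30 or o["gripper_width"]*95<12: print("STOP");break
print(o["time_s"])
```

```text
False
15.557110250508483 17.98709347844124 [ 4.7645 -7.3579 -3.9992]
2.2 [ 2.7526 -6.3963 -5.9151] 15.3
2.03 [ 2.1818 -3.4365 -4.8551] 15.4
1.87 [-0.8825  0.6806  0.7635] 15.5
1.7 [-2.827   2.0023  7.6608] 15.4
1.54 [-3.8778  0.7189  8.4201] 15.5
1.37 [-2.1376  0.5491  6.2429] 15.7
1.21 [-1.2887  0.2497  2.2655] 15.5
1.05 [ 0.0445  0.2024 -2.1666] 15.5
0.88 [ 0.6782  0.5734 -3.8896] 15.8
0.72 [-0.017   2.5239 -3.9784] 15.2
0.55 [ 0.5681  2.4625 -4.3592] 15.6
0.39 [ 0.5845  4.2616 -3.8974] 15.1
0.22 [-1.488   3.9311 -2.3646] 15.6
0.06 [-0.9923  3.5135 -2.1806] 15.1
24.7333
```

Run:
```python
from h import *
print(servo_line(grip(0.0,45,-18),speed=40,stop_force=12))
set_gripper(0.4); servo_line(grip(0,45,45),speed=150)
set_gripper(0.0,20)
r=servo_line(grip(0,45,0),speed=40,stop_force=14); o=get_obs(); print("press",r,RP.T@(o["eef_pos"]-PIN),"expect z 39",RP.T@o["force"])
servo_line(grip(0,45,60),speed=150)
move_ptp(W(25,-95,120),RT); o=shot("w1"); print(o["time_s"])
print(proj(C("w1"),[grip(0,25),grip(0,60),W(-8.5,-25,5),W(-8.5,25,5),W(0,0,10),W(86.2,-166,-15),W(5.2,-166,2)]))
def crop(f,x,y,w,h,W,H): return cv2.resize(cv2.imread(f"pics/{f}.png")[y:y+h,x:x+w],(W,H),interpolation=cv2.INTER_CUBIC)
cv2.imwrite("pics/m7.png",crop("w1",160,50,300,210,800,560))
```

```text
False
press True [ 44.6188 -59.9825  39.3671] expect z 39 [-2.2639 -0.1128 12.8406]
28.7667
[[363.5744 200.6117]
 [362.2949 235.7596]
 [397.537  159.5082]
 [449.1814 159.3767]
 [424.2036 169.0974]
 [262.3349 240.526 ]
 [253.7715 173.0893]]
```

View pics/m7.png

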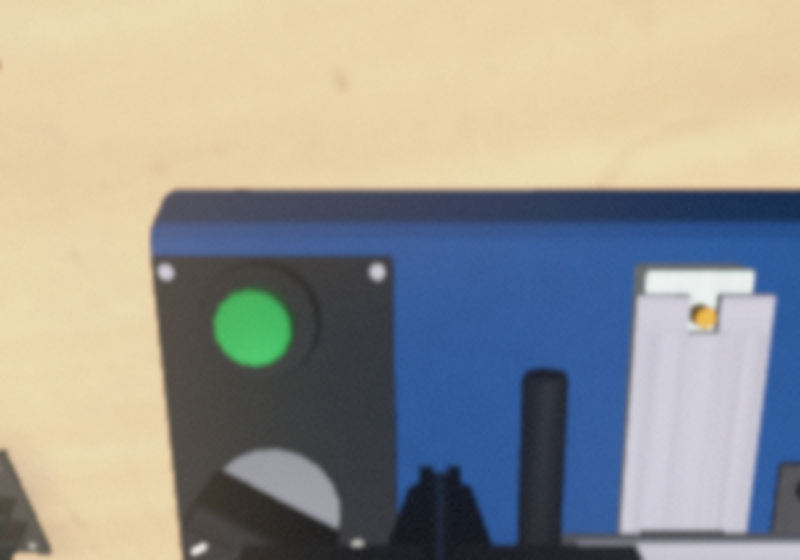

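Clamped: contact at z 39.4 against 39 expected, iron still on the pin at (705,318). The button at (254.9,172.6) matches the predicted position. Now the dial from off: grasp and turn 80° clockwise in small steps.

```bash
cat >> h.py <<'E'
def RD(deg): # tool with bar: bar angle from upslope (ccw +)
    return R.from_matrix(RP@R.from_euler("z",deg-180,degrees=True).as_matrix()@F).as_rotvec()
DX,DY=86.2,-165.5
E
python3 - <<'E'
from h import *
q=[ik(W(DX,DY,z),RD(a)) for z,a in ((80,60),(-8,60),(-8,20),(-8,-24))]; print(*q,sep="\n")
if any(x is None for x in q): raise SystemExit
servo_line(W(40,-110,140),speed=200)
move_ptp(W(DX,DY,100),RD(60)); set_gripper(0.42,12)
print(servo_line(W(DX,DY,-8),speed=80,stop_force=12),RP.T@(get_obs()["eef_pos"]-PIN))
set_gripper(0.0,12); o=get_obs(); print(o["gripper_width"]*95,RP.T@o["force"],o["wrist_torque"],o["time_s"])
E
```

```text
[-0.619  -0.3561  2.2103  0.299   0.8307 -0.0775]
[-0.5774 -0.1519  2.1852  0.3351  0.6484 -0.1057]
[-0.5774 -0.1519  2.1852  0.3351  0.6484  0.5925]
[-0.5774 -0.1519  2.1852  0.3351  0.6484  1.3604]
False [  86.7755 -165.6692   -7.5077]
13.632388722649049 [-2.5493  1.4583  6.4718] [0.2894 0.8574 0.0851] 33.725
```

Run:
```python
from h import *
set_gripper(0.0,25)
for a in range(50,-21,-10):
    move_ptp(W(DX,DY,-8),RD(a)); o=get_obs()
    print(a,RP.T@o["force"],RP.T@o["wrist_torque"],round(o["gripper_width"]*95,1))
    if np.linalg.norm(o["force"])>40: print("STOP");break
    if a%20==0: pause(0.15)
set_gripper(0.45); pause(0.3); servo_line(W(DX,DY,60),speed=120)
move_ptp(W(60,-150,140),RD(-20)); print(get_obs()["time_s"])
set_gripper(0.0,20)
move_ptp(W(15,-150,110),RT); o=shot("d1"); print(o["time_s"],o["force"])
c=proj(C("d1"),[W(DX,DY,-15),W(DX,DY,21),W(DX+29*np.cos(np.radians(-20)),DY+29*np.sin(np.radians(-20)),21),W(DX-29*np.cos(np.radians(-20)),DY-29*np.sin(np.radians(-20)),21),W(5.2,DY,2)]); print(c)
im=cv2.imread("pics/d1.png"); x0,y0=int(c[0,0])-80,int(c[0,1])-75; y0=min(y0,280);print(x0,y0)
cv2.imwrite("pics/m8.png",cv2.resize(im[y0:y0+120,x0:x0+160],(800,600),interpolation=cv2.INTER_CUBIC))
```

```text
50 [-2.4716  1.7873  5.7204] [0.2244 0.9567 0.4052] 14.0
40 [-3.004   1.8057  6.372 ] [0.1964 0.9305 0.0525] 13.8
30 [-1.4155  1.6991  5.0316] [0.3424 0.6476 0.0272] 13.8
20 [-3.4685  1.4156  5.1193] [ 0.1494  0.9211 -0.0208] 14.0
10 [-3.1717  0.7941  5.5874] [0.2063 0.9897 0.1103] 14.0
0 [-2.4752  2.4899  5.8307] [0.1607 0.9161 0.0636] 13.9
-10 [-2.3706  1.6849  6.3836] [0.2341 0.9218 0.1109] 13.6
-20 [-3.1045  2.1371  5.069 ] [ 0.187   0.9817 -0.008 ] 14.0
39.0333
42.8667 [-0.8644  0.0252  0.6485]
[[310.5646 251.4566]
 [308.9026 268.3931]
 [299.5367 292.3   ]
 [318.7802 243.1802]
 [308.5945 184.0612]]
230 176
```

Run:
```python
from h import *
servo_line(W(110,-120,120),speed=200); o=shot("d2"); print(o["time_s"])
c=proj(C("d2"),[W(DX,DY,-15),W(DX,DY,21),W(DX+29*np.cos(np.radians(-20)),DY+29*np.sin(np.radians(-20)),21),W(DX-29*np.cos(np.radians(-20)),DY-29*np.sin(np.radians(-20)),21)]); 
im=cv2.imread("pics/d2.png"); x0,y0=int(c[0,0])-80,int(c[0,1])-60; print((c-[x0,y0])*5)
cv2.imwrite("pics/m9.png",cv2.resize(im[y0:y0+120,x0:x0+160],(800,600),interpolation=cv2.INTER_CUBIC))
```

```text
43.5667
[[403.5998 301.2635]
 [376.0819 337.3959]
 [330.8325 477.559 ]
 [423.9455 189.1351]]
```

View pics/m9.png

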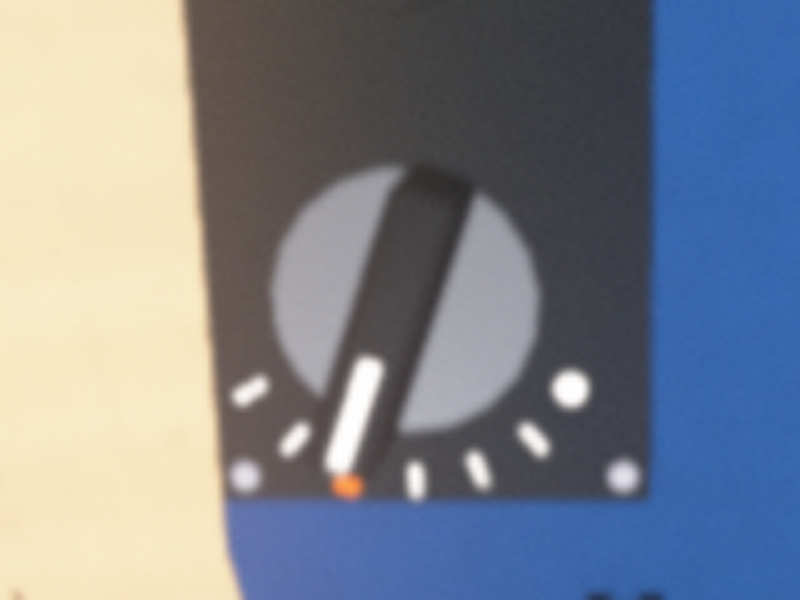

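The pointer line (340,465) sits on the orange tick (347,487), the fourth click. Now the button.

Run:
```python
from h import *
bx,by=5.2,-165.3
servo_line(W(60,-150,140),speed=200); move_ptp(W(bx,by,50),RT)
r=servo_line(W(bx,by,-8),speed=25,stop_force=14); o=get_obs(); print(r,RP.T@(o["eef_pos"]-PIN),RP.T@o["force"])
pause(0.3); o=get_obs(); print(RP.T@(o["eef_pos"]-PIN),RP.T@o["force"])
if not r:
    r=servo_line(W(bx,by,-20),speed=25,stop_force=10); pause(.2); o=get_obs(); print(r,RP.T@(o["eef_pos"]-PIN),RP.T@o["force"])
servo_line(W(bx,by,60),speed=120); move_ptp(W(20,-95,140),RT); o=shot("e1"); print(o["time_s"])
```

```text
True [   5.1725 -165.2586   -1.3497] [-1.5753  0.4897 11.4062]
[   5.1646 -165.2541   -1.3435] [-1.9814  0.6652 10.9926]
47.8833
```

Held at 11 N, above the 5 N spring. I'll press once more recording force against depth, to be sure it is full travel.

Run:
```python
from h import *
bx,by=5.2,-165.3
move_ptp(W(bx,by,20),RT); servo_line(W(bx,by,8),speed=60); f0=(RP.T@get_obs()["force"])[2]
for z in range(6,-5,-1):
    servo_line(W(bx,by,z),speed=20); o=get_obs(); f=(RP.T@o["force"])[2]-f0; print(z,round((RP.T@(o["eef_pos"]-PIN))[2],2),round(f,1))
    if f>14: break
pause(.1)
servo_line(W(bx,by,60),speed=120); move_ptp(W(20,-95,140),RT); o=shot("e2"); print(o["time_s"])
def crop(f,x,y,w,h,W,H): return cv2.resize(cv2.imread(f"pics/{f}.png")[y:y+h,x:x+w],(W,H),interpolation=cv2.INTER_CUBIC)
cv2.imwrite("pics/m10.png",crop("e2",160,50,300,210,800,560))
```

```text
6 6.25 -0.7
5 4.98 -0.5
4 4.06 1.9
3 3.03 2.0
2 2.04 2.3
1 1.02 3.7
0 0.03 3.6
-1 -0.97 4.9
-2 -1.44 15.3
52.425
```

View pics/m10.png

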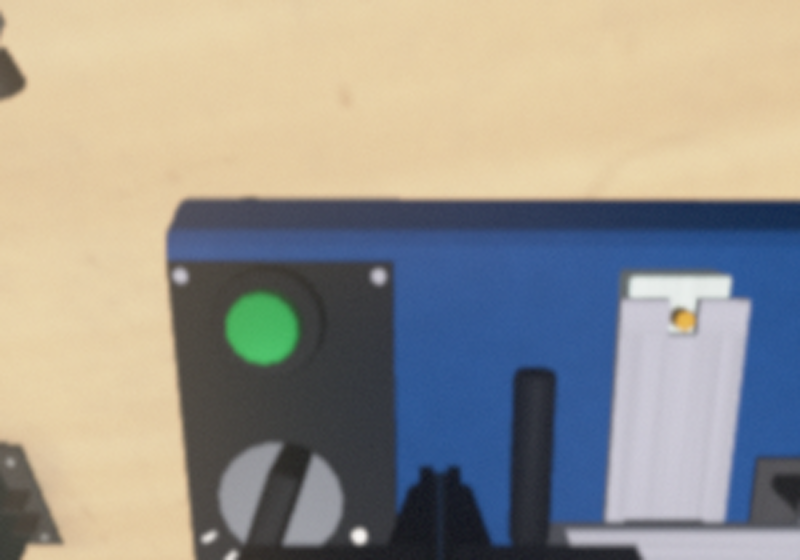

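Full 6 mm travel (about 4.6 down to −1.35). The picture shows the button out again at (262,328), the iron on the pin at (683,318), the hold-down closed and the dial unchanged. Handing in.

```bash
python3 -c "
from plant import *
print(job_done())"
```

```text
the job is handed in; nothing more can be done
None
```

I handed the job in at about 52 s: the iron is seated on the pin, the hold-down is closed on it, the dial points at the fourth speed, and the start button was pressed fully in and came back out. The hand-in call returned no verdict.

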